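# Lock a plaster blank in the carving cradle

## Robot

A 6-joint arm with a two-finger parallel gripper is mounted at the origin on the work surface; the furniture and walls round the work are solid. World frame = base frame: x ahead of the robot, y to its left, z up, the work surface at z = 0. Lengths are in m, angles in rad, forces in N, time in s.
With the tool pointing down it reaches from about 0.375 to 0.9 m from the base axis. Payload 3.1 kg.
Tool frame: the origin (TCP) lies between the finger pads; the fingertips stand robot.finger_overhang ahead of it and the grasp point (between the pads) lies 3 mm ahead of it (robot.finger_overhang is the distance from the TCP to the fingertips, in m); z points along the fingers, y is the line along which they close (so a half turn about z gives the same grasp; the last joint's range is limited). The gripper opens to 87 mm and grips with 3 to 60 N. Pads are 19 mm wide; open, the fingers measure 117 mm over their backs; the gripper's body (75 mm by 190 mm) begins 51 mm behind the grasp point.
Start: joints at [1.04, 0.527, 1.433, -0, 1.181, -0.178], TCP at [0.216, 0.586, 0.245] pointing down, gripper open.
Joint ranges: [-3.08, 3.08], [-0.75, 2.2], [0.22, 2.44], [-1.43, 4.57], [0, 2.65], [-2.85, 2.85]. Speed limits (rad/s): [2.79, 2.79, 3.14, 3.14, 3.14, 3.14].

## Interface

Orientations are given as a unit quaternion [x, y, z, w].
In Python, from rig import get_obs, vision, hand_in, nets, robot gives the robot as it stands.
- The arm moves only by the tool apply_moves, never from a script. Its argument "series" is a list of rows, each an object with "offset": the shift along the world's x, y, z in cm, a list of three; "rot": the turn, a rotation vector about the world's x, y, z in degrees, a list of three. A call has 1 to 20 rows; each row is the pose to reach, as a shift and turn from the pose commanded when the call began; what a row does not reach only later rows make up. A row lasts 1/10 s, in which the tool goes at most 50 mm and 8.59 degrees, less where a joint would pass 70% of its speed; a pose out of reach is approached as far as the arm can. A call with a gripper value outside its range is refused whole. "hand" is the opening, from 0 (shut) to 1 (fully open), set as the call begins (left out, the last holds). The fingers move at their own pace and stop on an object; "newtons" is the grip in N (left out, the last holds). Time passes only in rows, so rows that repeat a pose let the fingers close. It gives the time, the measured TCP pose, the force, the opening and the grip force at its end, in the units of the state.
- get_obs(): the state, without advancing time (a new reading comes with each control period).
- vision.camera(name): name is "side" or "top" or "wrist"; returns the picture (384x512x3 uint8, red, green, blue); there is no depth.
- vision.calibration(name): a dict with "K" (3x3 intrinsics, pixels), "R" (3x3) and "t" (3): a world point X has camera coordinates R X + t. Camera axes: x right, y down, z forward; pixel columns grow to the right and rows downward; lengths in m; the calibration is good to about 2 mm. A picture is of the moment at which its call begins: read the wrist's pose just before it. calibration takes no time and is no camera call; for the wrist camera it gives the pose at the moment of the call.
- hand_in(): hands the job in; it is judged then, once.
Trained networks look in the newest picture that a camera, given by its name, has taken for a name from the list of things; names that differ only in an ending like _2 or _b are one class to them, and where a whole thing is asked for, a point or a joint stands for the part that bears it (a point fixed in the world has none). Each returns a list of dicts, best first, with "conf" (0 to 1); they miss things now and then, are a little off and sometimes report something else, mostly with a low value. They report only what shows in the picture. A call takes as long as a camera call. They do not tell look-alikes from the thing itself.
- nets.search_frame(camera, query): "centre" ([x, y, z] in m, in world coordinates, good to about 4 mm: the middle of the surface that is visible of it).
- nets.spot_point(camera, query): "centre" ([x, y, z] in m, in world coordinates, good to about 4 mm: a listed point, or the origin of a listed thing).
The state is a dict: "time": time; "q": joint angles; "joint_velocities": joint speeds; "joint_torque": joint torques, N m; "position": TCP position; "tool_rot": TCP orientation; "ft_force": force on the tool from outside, world axes, zero at the start; "moment": the same for the moment, N m; "grip_width": finger opening in m; "grip_force": force on a finger pad.
Only numpy, scipy, OpenCV 4.12 (cv2) and the standard library are available. Lean on these libraries where they do the work, as an engineer would, in place of code of your own. Each camera call takes 0.05 s, during which the arm holds its last target. There are 200 camera calls.

## Task

Get the white plaster blank ready for carving: flick the cradle's red-tipped lock lever right up and back, past upright, set the white blank from the rack down fully home between the cradle's cheeks, let go of it, and then push the lever all the way down over it to lock. Keep the blank upright throughout, and leave the terracotta blank in its rack bay and the other things where they are.

Things in the scene. Friction and masses are not known exactly. Their poses are not given: they have to be found in the camera images.
- blank: white plaster block 56 (its x) x 46 (its y) x 84 mm tall with fine dark centre lines, 0.15 to 0.31 kg. Origin: centre of its underside, z up. It starts upright in one of two rack bays, where only its y faces (46 mm apart) can be grasped; in the cradle only its x faces (56 mm apart) can, so it must be put down on the bench on the way and taken again a quarter turn round
- spare_blank: terracotta blank of the same size in the other rack bay; must stay there. The bench in front of rack and cradle (x 0.40 to 0.50, y -0.09 to 0.01) is clear for putting the white blank down. Origin: centre of its underside
- rack: fixed wooden rack: base 172 (its x) x 64 (its y) x 8 mm; three walls at x = -72, 0, +72 mm, 10 mm thick, 40 mm deep in y, tops 90 mm above the bench. Two bays, centred at x = -36 and +36 mm, 62 mm wide, open at both y sides and above. Blanks stand on the base (tops 92 mm up), their x along the rack's x. Origin: centre of its underside, on the bench
- cradle: fixed wooden cradle; origin on the bench under the seat's centre, z up. Base board 112 mm in x, y from -115 to +55 mm, 12 mm thick. Two cheeks: inner faces at y = +26 and -26 mm, 12 mm thick, 40 mm long in x, tops 92 mm up. Two low lips: inner faces at x = +31.5 and -31.5 mm, 16 mm thick, tops 20 mm up. Steel lever bracket at y = -82 mm, 37 mm wide in x, 128 mm tall
- cradle_seat (a point): centre of the seat's floor, 12 mm above the bench between cheeks and lips, axes as the cradle's. The seated blank's origin comes here; it goes in from above with its x along the cradle's x (either way round), with 3 to 3.5 mm free on each side, and its top is then 96 mm above the bench
- lock_lever (a joint): lock lever's angle (rad) about the cradle's x axis: 0 = fully down (level, pointing to the cradle's +y over the seat), 1.57 = straight up, 1.9 = stop, leaning back to -y. Starts under 0.3. Stiff hinge: stays where it is left; 1 to 3 N at the toe moves it. Its rubber foot (24 mm across, 80 mm from the pivot, 18.5 mm below the pivot line) at 0 is 1.5 mm above a seated blank
- lever_pivot (a point): the lever's pivot, 80 mm to the cradle's -y from the seat's centre and 116 mm above the bench; axes as the cradle's, hinge axis along x
- lever_toe (a point): middle of the lever's red toe, 148 mm from the pivot along the lever. The lever is a steel bar 20 mm wide (x) and 10 mm thick; the toe is 20 mm wide, 14 mm thick, from 122 to 168 mm from the pivot. Pinch it across its 20 mm width or press it from above
- sanding_block: brown sanding block 55 x 90 x 30 mm, bystander; origin under its centre
- masking_tape: roll of masking tape, 96 mm across, 25 mm high, bystander; origin under its centre
- shellac_tin: metal tin with a red cap, 73 mm across, 94 mm high, bystander; origin under its centre
Mind the look-alikes: they are no part of the job. Leave any pink or yellow look-alike of the blank alone.

How it is judged:
On the way, in this order (a step that is already met when the one before it is completed fails the run):
1. the lock lever is flicked up and back past upright (over 1.6 rad) (value of joint lock_lever above 1.6 rad), for 0.2 s.
2. the white blank stands fully down in the cradle's seat, let go by the fingers, with the lever still up (horizontal distance between blank and cradle_seat below 0.008 m and z of blank in the frame of cradle_seat between -0.004 and 0.004 m and angle between blank's own z axis and vertical below 0.06 rad and angle between the x axis of blank and the x axis of cradle, either way round below 0.15 rad and value of joint lock_lever above 1 rad and contact force between the fingers and blank below 0.1 N), for 0.2 s.
At the end, for the whole second after the job is handed in: the white blank stands upright and at rest in the cradle's seat (within 8 mm of its centre, within 4 mm of its floor height, square within 0.15 rad), the lever is down over it (under 0.05 rad), and the terracotta blank is still in its bay (moved under 20 mm) (horizontal distance between blank and cradle_seat below 0.008 m and z of blank in the frame of cradle_seat between -0.004 and 0.004 m and angle between blank's own z axis and vertical below 0.06 rad and angle between the x axis of blank and the x axis of cradle, either way round below 0.15 rad and value of joint lock_lever below 0.05 rad and linear speed of blank below 0.02 m/s and distance of spare_blank from where it was at the start of the episode below 0.02 m); the robot touches nothing.
It fails at once if the sanding block is moved more than 30 mm (distance of sanding_block from where it was at the start of the episode above 0.03 m).
It fails at once if the roll of masking tape is moved more than 30 mm (distance of masking_tape from where it was at the start of the episode above 0.03 m).
It fails at once if the tin is moved more than 30 mm (distance of shellac_tin from where it was at the start of the episode above 0.03 m).
It fails at once if the terracotta blank is moved more than 30 mm (distance of spare_blank from where it was at the start of the episode above 0.03 m).
It fails at once if the white blank is tipped over (more than 0.6 rad) (angle between blank's own z axis and vertical above 0.6 rad).
It also fails if it takes over 72 s, if anything falls off the work surface, if the arm or the gripper's body presses on something with over 40 N, if the wrist force passes 120 N, or if a joint passes its speed limit or range.

## Working session

There is one attempt and no reset: what is moved stays moved. The work goes in short steps, Python scripts to look and compute and a tool call to move; the robot and the scene stay as the last step left them, time stands still between calls to the robot, and variables do not carry over. Pictures are saved under pics/ and viewed, at most 11 in all, crops included, and the job is handed in when it is done.

Besides the shell and the picture viewer there is one more tool, called after "Call:" as name([rows], argument=value, ...), one row to a line, values as JSON. apply_moves: Moves the arm, as the interface text tells. Its arguments: {"type":"object","properties":{"series":{"type":"array"},"hand":{"type":"number"},"newtons":{"type":"number"}},"required":["series"]}

```bash
mkdir -p pics; ls
python3 - <<'E'
from rig import get_obs, vision, nets, robot
import cv2, numpy as np
o=get_obs();print(o['time'],o['position'],o['tool_rot'],o['grip_width'],robot.finger_overhang)
ims=[]
for c in ['top','side']:
    im=vision.camera(c);cv2.imwrite(f'pics/{c}0.png',im[:,:,::-1])
    k=vision.calibration(c);print(c,np.round(k['K'],1).tolist(),np.round(k['R'],3).tolist(),np.round(k['t'],3).tolist())
    P=lambda X:(lambda v:np.round(v[:2]/v[2]).tolist())(k['K']@(k['R']@np.array(X)+k['t']))
    for q in ['blank','spare_blank','rack','cradle','cradle_seat','lever_pivot','lever_toe','sanding_block','masking_tape','shellac_tin']:
        print(q,[(np.round(r['centre'],3).tolist(),round(r['conf'],2),P(r['centre'])) for r in nets.spot_point(c,q)[:3]])
E
```

```text
pics
0.0 [0.21556169 0.58591723 0.24358242] [ 1.75487965e-01  9.84480983e-01 -1.01179541e-03 -3.81079870e-04] 0.0869376303024747 0.022
top [[366.5, 0.0, 260.0], [0.0, 366.5, 188.4], [0.0, 0.0, 1.0]] [[0.007, -1.0, 0.006], [-0.992, -0.007, -0.129], [0.129, -0.006, -0.992]] [-0.048, 0.532, 1.019]
blank [([0.676, 0.096, 0.001], 0.88, [214.0, 142.0]), ([0.378, -0.123, 0.002], 0.8, [287.0, 242.0]), ([0.469, 0.23, 0.001], 0.77, [167.0, 211.0])]
spare_blank [([0.565, 0.074, 0.011], 0.56, [220.0, 178.0])]
rack [([0.569, 0.115, 0.002], 0.61, [207.0, 177.0])]
cradle [([0.566, 0.112, 0.002], 0.74, [207.0, 178.0]), ([0.596, -0.188, -0.001], 0.69, [308.0, 169.0])]
cradle_seat [([0.597, -0.187, 0.012], 0.93, [308.0, 168.0])]
lever_pivot [([0.583, -0.272, 0.119], 0.76, [346.0, 166.0])]
lever_toe [([0.607, -0.125, 0.145], 0.76, [291.0, 155.0])]
sanding_block [([0.373, -0.269, 0.004], 0.63, [337.0, 245.0])]
masking_tape [([0.334, 0.184, -0.001], 0.95, [181.0, 257.0]), ([0.596, -0.188, -0.001], 0.17, [308.0, 169.0])]
shellac_tin [([0.722, -0.324, -0.002], 0.82, [352.0, 129.0])]
side [[388.3, 0.0, 252.
[... 169 characters left out ...]
], 0.74, [280.0, 236.0]), ([0.383, -0.12, -0.002], 0.67, [207.0, 228.0]), ([0.674, 0.095, -0.0], 0.66, [293.0, 195.0])]
spare_blank [([0.567, 0.079, 0.009], 0.54, [263.0, 195.0])]
rack [([0.566, 0.11, 0.0], 0.91, [262.0, 193.0])]
cradle [([0.597, -0.186, 0.002], 0.68, [281.0, 237.0])]
cradle_seat [([0.596, -0.185, 0.012], 0.96, [280.0, 234.0]), ([0.722, -0.326, -0.002], 0.23, [336.0, 265.0]), ([0.376, -0.266, -0.0], 0.15, [202.0, 256.0])]
lever_pivot [([0.581, -0.269, 0.117], 0.9, [280.0, 216.0])]
lever_toe [([0.607, -0.129, 0.142], 0.51, [283.0, 184.0])]
sanding_block [([0.375, -0.268, -0.004], 0.91, [202.0, 257.0])]
masking_tape []
shellac_tin [([0.724, -0.326, 0.0], 0.84, [336.0, 265.0])]
```

Run:
```python
import cv2, numpy as np
a=cv2.imread('pics/top0.png')[80:280,110:400];b=cv2.imread('pics/side0.png')[120:300,130:400]
a=cv2.resize(a,(800,552),interpolation=3);b=cv2.resize(b,(800,533),interpolation=3)
cv2.imwrite('pics/a.png',a);cv2.imwrite('pics/b.png',b)
```

```text
(no output)
```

View pics/a.png

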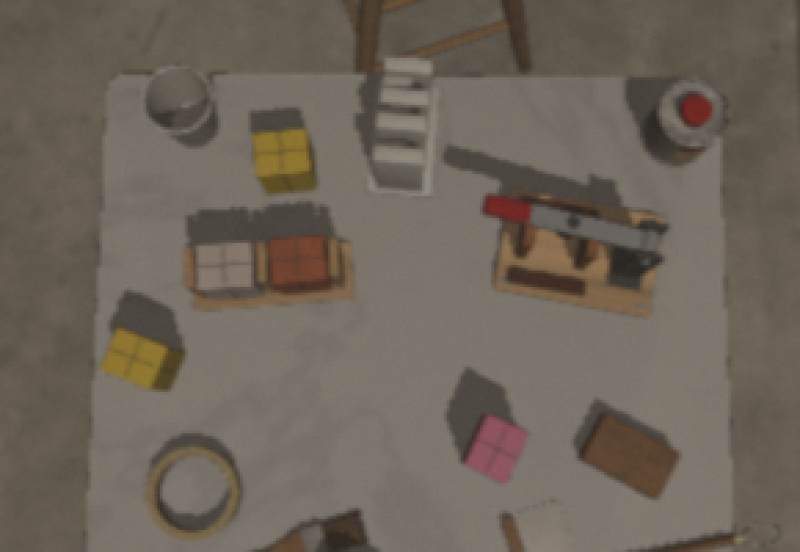

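View pics/b.png

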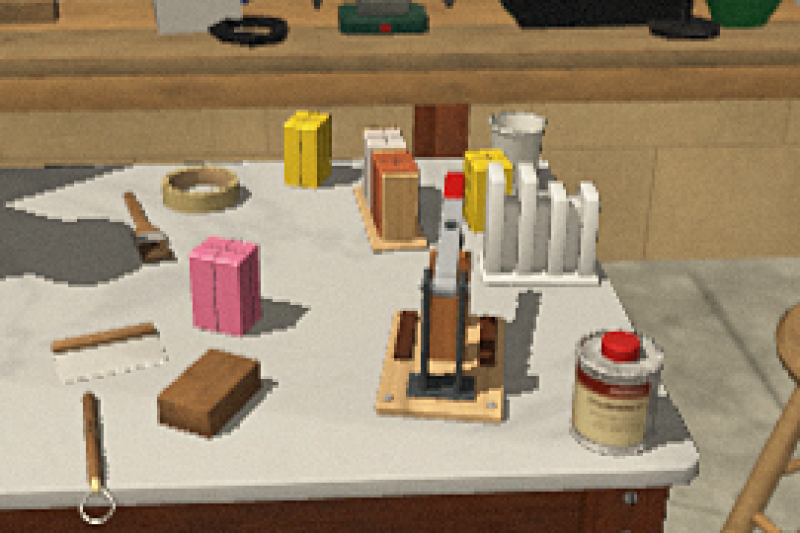

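The candidates for the white blank, by full top-image pixel, are:
- white block in the left rack bay, (192,176)
- terracotta block in the right bay, (218,175)
- yellow blocks at (213,136) and (161,210)
- pink block at (289,242)
- white toast-rack object at (256,125)

The description fits the white block with centre lines in the left bay, and the close crop (225,265) confirms it. The lever's red toe is at about (294,155) in the full image.

Next I move above the rack for a wrist view.

Call:
apply_moves([
  {"offset": [34.5, -45, 10], "rot": [0, 0, -67]},
  {"offset": [34.5, -45, 10], "rot": [0, 0, -67]},
  {"offset": [34.5, -45, 10], "rot": [0, 0, -67]},
  {"offset": [34.5, -45, 10], "rot": [0, 0, -67]},
  {"offset": [34.5, -45, 10], "rot": [0, 0, -67]},
  {"offset": [34.5, -45, 10], "rot": [0, 0, -67]},
  {"offset": [34.5, -45, 10], "rot": [0, 0, -67]},
  {"offset": [34.5, -45, 10], "rot": [0, 0, -67]},
  {"offset": [34.5, -45, 10], "rot": [0, 0, -67]},
  {"offset": [34.5, -45, 10], "rot": [0, 0, -67]},
  {"offset": [34.5, -45, 10], "rot": [0, 0, -67]},
  {"offset": [34.5, -45, 10], "rot": [0, 0, -67]},
  {"offset": [34.5, -45, 10], "rot": [0, 0, -67]},
  {"offset": [34.5, -45, 10], "rot": [0, 0, -67]},
], hand=1)

```text
time: 2.5
position: [0.5607, 0.1362, 0.3443]
tool_rot: [0.69, 0.724, -0.0, -0.001]
ft_force: [-0.6, -0.5, 0.4]
grip_width: 0.0867
grip_force: 0.0
```

```bash
cat > look.py <<'E'
from rig import get_obs, vision, nets
import cv2, numpy as np
def look(name,qs,cam='wrist',n=2):
    o=get_obs();k=vision.calibration(cam);im=vision.camera(cam)
    cv2.imwrite(f'pics/{name}.png',im[:,:,::-1]);np.savez(f'pics/{name}.npz',K=k['K'],R=k['R'],t=k['t'])
    x,y=o['tool_rot'][:2]
    print(round(o['time'],2),np.round(o['position'],4),'yaw',np.degrees(np.arctan2(y*y-x*x,2*x*y)).round(2),np.round(o['ft_force'],1),o['grip_width'])
    print('campos',(-k['R'].T@k['t']).round(3))
    for q in qs:
        for r in nets.spot_point(cam,q)[:n]:
            v=k['K']@(k['R']@np.array(r['centre'])+k['t']);print(q,np.round(r['centre'],4),round(r['conf'],2),np.round(v[:2]/v[2]))
E
python3 -c "
from look import *
look('w1',['blank','spare_blank','rack','cradle_seat'])"
```

```text
2.5 [0.5607 0.1362 0.3443] yaw 2.71 [-0.6 -0.5  0.4] 0.0867470061377673
campos [0.558 0.202 0.484]
blank [ 0.4709  0.2319 -0.0014] 0.96 [201.  91.]
blank [0.5585 0.1472 0.0095] 0.95 [256. 150.]
spare_blank [0.5659 0.0789 0.0115] 0.97 [259. 194.]
spare_blank [0.5629 0.1449 0.0062] 0.68 [259. 152.]
rack [0.5634 0.1062 0.0007] 0.56 [258. 175.]
```

View pics/w1.png

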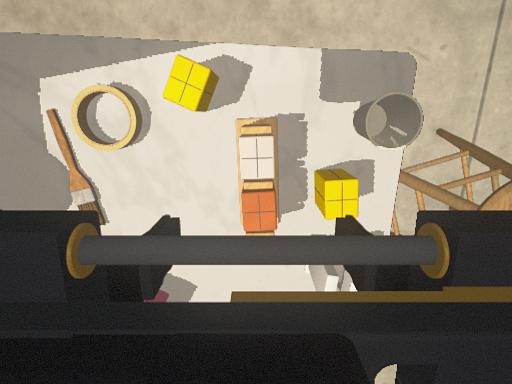

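The wrist view shows the white blank's top centred at about (257,158) and terracotta at (259,210), with yellow look-alikes at (190,83) and (336,193). Next I refine the centre and yaw numerically and triangulate against the top view.

Run:
```python
import cv2,numpy as np
im=cv2.imread('pics/w1.png');c=np.load('pics/w1.npz')
def bp(u,v,z,c=c):
    d=c['R'].T@np.linalg.solve(c['K'],[u,v,1]);o=-c['R'].T@c['t'];return o+d*(z-o[2])/d[2]
hsv=cv2.cvtColor(im,cv2.COLOR_BGR2HSV)
def rect(m,off=(0,0)):
    cs,_=cv2.findContours(m.astype('u1')*255,0,2);k=max(cs,key=cv2.contourArea);return cv2.minAreaRect(k)
m=((hsv[...,0]<14)|(hsv[...,0]>172))&(hsv[...,1]>150)&(hsv[...,2]>120);m[:170]=0;m[:, :230]=0;m[:,290:]=0
r=rect(m);B=cv2.boxPoints(r);print('terra',r);print([bp(*p,.092).round(4).tolist() for p in B],bp(*r[0],.092))
cr=cv2.resize(im[115:240,225:290],None,fx=4.5,fy=4.5,interpolation=cv2.INTER_CUBIC)
t=cv2.imread('pics/top0.png')[155:200,170:245];t=cv2.resize(t,None,fx=6,fy=6,interpolation=2)
o=np.zeros((600,780,3),'u1');o[:cr.shape[0],:cr.shape[1]]=cr;o[:t.shape[0],300:300+t.shape[1]]=t;cv2.imwrite('pics/c1.png',o)
```

```text
terra ((258.72320556640625, 210.96385192871094), (39.35084533691406, 33.80776596069336), 87.1375961303711)
[[0.5405, 0.1007, 0.092], [0.5849, 0.1051, 0.092], [0.5909, 0.0502, 0.092], [0.5451, 0.0456, 0.092]] [0.56533747 0.07585791 0.092     ]
```

View pics/c1.png

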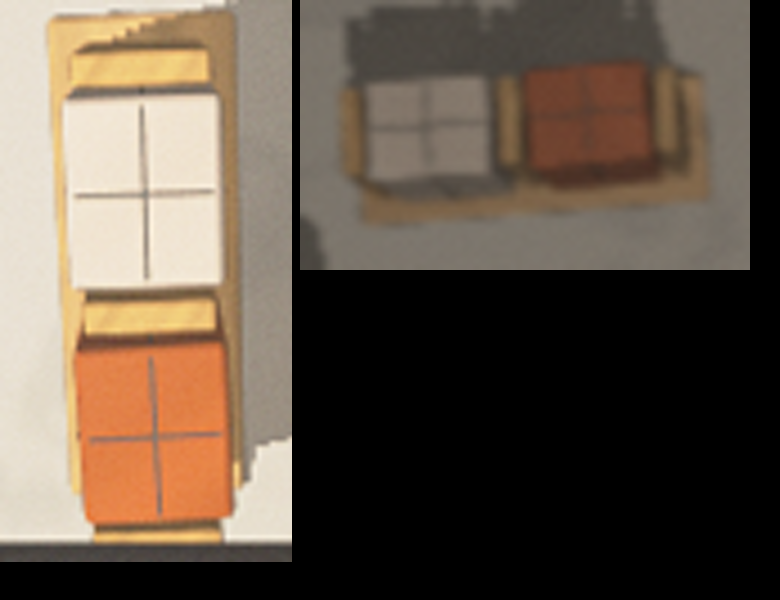

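Call:
apply_moves([
  {"offset": [4, -31, 2], "rot": [0, 0, -12.5]},
  {"offset": [4, -31, 2], "rot": [0, 0, -12.5]},
  {"offset": [4, -31, 2], "rot": [0, 0, -12.5]},
  {"offset": [4, -31, 2], "rot": [0, 0, -12.5]},
  {"offset": [4, -31, 2], "rot": [0, 0, -12.5]},
  {"offset": [4, -31, 2], "rot": [0, 0, -12.5]},
  {"offset": [4, -31, 2], "rot": [0, 0, -12.5]},
  {"offset": [4, -31, 2], "rot": [0, 0, -12.5]},
  {"offset": [4, -31, 2], "rot": [0, 0, -12.5]},
])

```text
time: 3.65
position: [0.6005, -0.1717, 0.3642]
tool_rot: [0.764, 0.645, 0.0, -0.001]
ft_force: [-0.5, -0.2, 0.1]
grip_width: 0.0869
grip_force: 0.0
```

```bash
python3 -c "
from look import *
look('w2',['cradle_seat','cradle','lever_toe','lever_pivot','blank'])"
```

```text
3.65 [ 0.6005 -0.1717  0.3642] yaw -9.65 [-0.5 -0.2  0.1] 0.08693486743122922
campos [ 0.612 -0.107  0.504]
cradle_seat [ 0.5971 -0.1896  0.0102] 0.79 [257. 167.]
cradle [ 0.5933 -0.1869  0.0008] 0.74 [255. 165.]
lever_toe [ 0.6043 -0.1255  0.1453] 0.86 [254. 132.]
lever_pivot [ 0.5807 -0.2679  0.1155] 0.92 [255. 238.]
blank [ 0.3785 -0.1237 -0.0045] 0.57 [120. 149.]
```

View pics/w2.png

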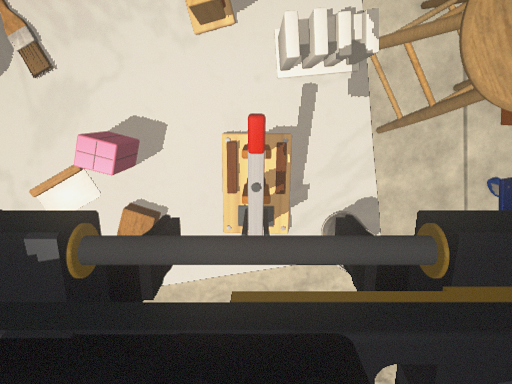

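Wrist view w2 shows the lever's red toe at about (257,133), the cradle board spanning columns 222–292 and rows 133–233, and the letter rack and tin well clear. In the c1 crop, the white blank's lines cross at wrist pixel (257.2,157.7) and top pixel (191.3,176).

Run:
```python
import cv2,numpy as np
from rig import vision
c1=np.load('pics/w1.npz');c=np.load('pics/w2.npz');ct=vision.calibration('top');cs_=vision.calibration('side')
def bp(u,v,z,c):
    d=c['R'].T@np.linalg.solve(c['K'],[u,v,1]);o=-c['R'].T@c['t'];return o+d*(z-o[2])/d[2]
def tri(a,ca,b,cb):
    P=lambda c:c['K']@np.c_[c['R'],c['t']]
    X=cv2.triangulatePoints(P(ca),P(cb),np.array(a,float),np.array(b,float))[:,0];return X[:3]/X[3]
print('white',bp(257.2,157.7,.092,c1),'terra',bp(259.4,211.9,.092,c1),'tri',tri((257.2,157.7),c1,(191.3,176),ct))
def red(f,roi):
    im=cv2.imread(f);h=cv2.cvtColor(im,cv2.COLOR_BGR2HSV);m=((h[...,0]<6)|(h[...,0]>174))&(h[...,1]>170)&(h[...,2]>70)
    x0,x1,y0,y1=roi;M=np.zeros_like(m);M[y0:y1,x0:x1]=m[y0:y1,x0:x1]
    k=max(cv2.findContours(M.astype('u1')*255,0,2)[0],key=cv2.contourArea);return cv2.minAreaRect(k)
w=red('pics/w2.png',(230,280,100,170));t=red('pics/top0.png',(270,320,140,170));print(w,t)
print('toe tri',tri(w[0],c,t[0],ct))
im=cv2.imread('pics/w2.png');h=cv2.cvtColor(im,cv2.COLOR_BGR2HSV)
m=(h[...,0]>8)&(h[...,0]<25)&(h[...,1]>90)&(h[...,2]>150)
L=[];R=[];
for v in range(145,205):
    u=np.flatnonzero(m[v,210:305])+210
    if len(u)>4:L.append((u[0],v));R.append((u[-1],v))
for n,S in (('L',L),('R',R)):
    X=np.array([bp(u+(-.5 if n=='L' else .5),v,.012,c) for u,v in S]);p=np.polyfit(X[:,1],X[:,0],1)
    r=X[:,0]-np.polyval(p,X[:,1]);k=abs(r)<.002;p=np.polyfit(X[k,1],X[k,0],1)
    print(n,len(S),k.sum(),'yaw',-np.degrees(np.arctan(p[0])),'x at y=-.187',np.polyval(p,-.187))
top=[]
for u in (230,240,275,284):
    v=np.flatnonzero(m[110:150,u]);top.append(bp(u,110+v[0]-.5,.012,c));
print('far edge',np.round(top,4))
o=cv2.resize(im[105:245,205:310],None,fx=4.2,fy=4.2,interpolation=2);cv2.imwrite('pics/c2.png',o)
```

```text
white [0.55994228 0.14735398 0.092     ] terra [0.56630721 0.07458678 0.092     ] tri [0.55973367 0.14574393 0.07950049]
((256.0, 133.5), (37.0, 16.0), 90.0) ((293.45294189453125, 155.21176147460938), (13.992016792297363, 5.206331729888916), 12.528807640075684)
toe tri [ 0.6060476  -0.12931778  0.14419868]
L 60 60 yaw -10.109659495444914 x at y=-.187 0.5393537072947755
R 60 60 yaw -10.108766435957778 x at y=-.187 0.6514793365285304
far edge [[ 0.5638 -0.1274  0.012 ]
 [ 0.5794 -0.13    0.012 ]
 [ 0.6337 -0.1409  0.012 ]
 [ 0.6477 -0.1432  0.012 ]]
```

View pics/c2.png

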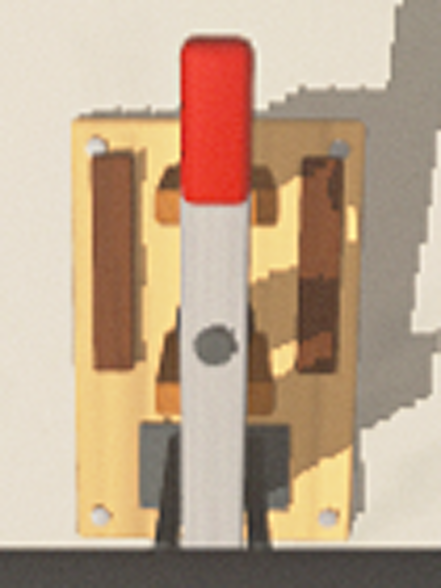

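Call:
apply_moves([
  {"offset": [0.5, 4.4, -10], "rot": [0, 0, -0.4]},
  {"offset": [0.5, 4.4, -10], "rot": [0, 0, -0.4]},
  {"offset": [0.5, 4.4, -10], "rot": [0, 0, -0.4]},
  {"offset": [0.5, 4.4, -14], "rot": [0, 0, -0.4]},
  {"offset": [0.5, 4.4, -18], "rot": [0, 0, -0.4]},
  {"offset": [0.5, 4.4, -21.6], "rot": [0, 0, -0.4]},
  {"offset": [0.5, 4.4, -21.6], "rot": [0, 0, -0.4]},
])

```text
time: 4.65
position: [0.6035, -0.1289, 0.1451]
tool_rot: [0.767, 0.642, -0.002, -0.004]
ft_force: [-1.0, 0.1, -0.1]
grip_width: 0.0868
grip_force: 0.0
```

Call:
apply_moves([
  {"offset": [0, 0, 0], "rot": [0, 0, 0]},
  {"offset": [0, 0, 0], "rot": [0, 0, 0]},
  {"offset": [0, 0, 0], "rot": [0, 0, 0]},
  {"offset": [0, 0, 0], "rot": [0, 0, 0]},
  {"offset": [0, 0, 0], "rot": [0, 0, 0]},
  {"offset": [0, 0, 0], "rot": [0, 0, 0]},
], hand=0, newtons=12)

```text
time: 5.25
position: [0.6061, -0.1296, 0.1491]
tool_rot: [0.767, 0.642, 0.0, 0.0]
ft_force: [0.5, -0.2, -0.2]
grip_width: 0.047
grip_force: 0.0
```

Run:
```python
import numpy as np
from rig import get_obs
o=get_obs();print(o['grip_width'],o['ft_force'],o['position'])
yv=np.array([.1754,.9845]);a0=np.arcsin(.0275/.148)
for a in np.linspace(a0,1.82,19)[1:]:
    d=.148*np.array([np.cos(a)-np.cos(a0),np.sin(a)-np.sin(a0)])*100
    print(round(a,2),np.round([d[0]*yv[0],d[0]*yv[1],d[1]],1))
```

```text
0.047032723936990595 [ 0.50048228 -0.18191259 -0.20381801] [ 0.60608389 -0.12957468  0.14914765]
0.28 [-0.1 -0.3  1.3]
0.37 [-0.1 -0.7  2.6]
0.46 [-0.2 -1.3  3.8]
0.55 [-0.3 -1.9  5. ]
0.64 [-0.5 -2.6  6.1]
0.73 [-0.6 -3.5  7.1]
0.82 [-0.8 -4.4  8.1]
0.91 [-1.  -5.4  9. ]
1.0 [-1.2 -6.5  9.7]
1.09 [-1.4 -7.6 10.4]
1.18 [-1.6 -8.8 11. ]
1.28 [ -1.8 -10.1  11.4]
1.37 [ -2.  -11.4  11.7]
1.46 [ -2.3 -12.7  12. ]
1.55 [ -2.5 -14.   12. ]
1.64 [ -2.7 -15.3  12. ]
1.73 [ -3.  -16.6  11.9]
1.82 [ -3.2 -17.9  11.6]
```

Call:
apply_moves([
  {"offset": [0, 0, 0], "rot": [0, 0, 0]},
  {"offset": [0, 0, 0], "rot": [0, 0, 0]},
  {"offset": [0, 0, 0], "rot": [0, 0, 0]},
  {"offset": [0, 0, 0], "rot": [0, 0, 0]},
  {"offset": [0, 0, 0], "rot": [0, 0, 0]},
  {"offset": [0, 0, 0], "rot": [0, 0, 0]},
])

```text
time: 5.85
position: [0.6059, -0.1295, 0.1485]
tool_rot: [0.767, 0.642, 0.0, -0.0]
ft_force: [-0.0, -0.2, -0.3]
grip_width: 0.0199
grip_force: 12.0
```

Call:
apply_moves([
  {"offset": [-0.1, -0.3, 1.3], "rot": [0, 0, 0]},
  {"offset": [-0.1, -0.7, 2.6], "rot": [0, 0, 0]},
  {"offset": [-0.2, -1.3, 3.8], "rot": [0, 0, 0]},
  {"offset": [-0.3, -1.9, 5.0], "rot": [0, 0, 0]},
  {"offset": [-0.5, -2.6, 6.1], "rot": [0, 0, 0]},
  {"offset": [-0.6, -3.5, 7.1], "rot": [0, 0, 0]},
  {"offset": [-0.8, -4.4, 8.1], "rot": [0, 0, 0]},
  {"offset": [-1.0, -5.4, 9.0], "rot": [0, 0, 0]},
  {"offset": [-1.2, -6.5, 9.7], "rot": [0, 0, 0]},
  {"offset": [-1.4, -7.6, 10.4], "rot": [0, 0, 0]},
])

```text
time: 6.85
position: [0.5919, -0.2062, 0.253]
tool_rot: [0.767, 0.642, 0.0, -0.0]
ft_force: [3.7, -0.5, -7.4]
grip_width: 0.0198
grip_force: 12.0
```

Call:
apply_moves([
  {"offset": [-0.2, -1.2, 0.5], "rot": [0, 0, 0]},
  {"offset": [-0.4, -2.5, 0.9], "rot": [0, 0, 0]},
  {"offset": [-0.6, -3.8, 1.2], "rot": [0, 0, 0]},
  {"offset": [-0.9, -5.1, 1.5], "rot": [0, 0, 0]},
  {"offset": [-1.1, -6.4, 1.5], "rot": [0, 0, 0]},
  {"offset": [-1.3, -7.7, 1.5], "rot": [0, 0, 0]},
  {"offset": [-1.6, -9.0, 1.4], "rot": [0, 0, 0]},
  {"offset": [-1.8, -10.3, 1.1], "rot": [0, 0, 0]},
  {"offset": [-1.8, -10.5, 1.1], "rot": [0, 0, 0]},
  {"offset": [-1.8, -10.5, 1.1], "rot": [0, 0, 0]},
])

```text
time: 7.85
position: [0.5729, -0.3115, 0.2623]
tool_rot: [0.767, 0.642, -0.001, -0.001]
ft_force: [-1.4, 1.5, -6.8]
grip_width: 0.02
grip_force: 12.0
```

```bash
python3 -c "
from look import *
look('s1',['lever_toe','lever_pivot','cradle_seat'],'side')
look('t1',['lever_toe','lever_pivot','cradle_seat'],'top')
im=np.vstack([cv2.imread('pics/s1.png')[120:280,200:360],cv2.imread('pics/t1.png')[110:210,260:420]]);cv2.imwrite('pics/v1.png',cv2.resize(im,None,fx=2.3,fy=2.3))"
```

```text
7.85 [ 0.5729 -0.3115  0.2623] yaw -10.16 [-1.4  1.5 -6.8] 0.020041332175545334
campos [ 0.46  -1.136  0.598]
lever_toe [ 0.5725 -0.3126  0.2559] 0.71 [280. 172.]
lever_pivot [ 0.5773 -0.269   0.1206] 0.78 [278. 215.]
cradle_seat [ 0.5943 -0.19    0.0147] 0.9 [280. 234.]
8.05 [ 0.573  -0.3105  0.2627] yaw -10.09 [-2.2  0.  -9. ] 0.020199434255575407
campos [ 0.397 -0.038  1.08 ]
lever_pivot [ 0.5833 -0.2709  0.1182] 0.77 [345. 166.]
lever_pivot [0.5684 0.1114 0.0018] 0.15 [208. 177.]
cradle_seat [ 0.5971 -0.189   0.0151] 0.65 [309. 168.]
```

Call:
apply_moves([
  {"offset": [0, 0, 0], "rot": [0, 0, 0]},
  {"offset": [0, 0, 0], "rot": [0, 0, 0]},
  {"offset": [0, 0, 0], "rot": [0, 0, 0]},
  {"offset": [0, 0, 3], "rot": [0, 0, 0]},
  {"offset": [0, 0, 7], "rot": [0, 0, 0]},
  {"offset": [0, 0, 7], "rot": [0, 0, 0]},
  {"offset": [-1.3, 45.8, -10], "rot": [0, 0, 15.2]},
  {"offset": [-1.3, 45.8, -10], "rot": [0, 0, 15.2]},
  {"offset": [-1.3, 45.8, -10], "rot": [0, 0, 15.2]},
  {"offset": [-1.3, 45.8, -10], "rot": [0, 0, 15.2]},
  {"offset": [-1.3, 45.8, -10], "rot": [0, 0, 15.2]},
  {"offset": [-1.3, 45.8, -10], "rot": [0, 0, 15.2]},
  {"offset": [-1.3, 45.8, -10], "rot": [0, 0, 15.2]},
  {"offset": [-1.3, 45.8, -10], "rot": [0, 0, 15.2]},
  {"offset": [-1.3, 45.8, -10], "rot": [0, 0, 15.2]},
  {"offset": [-1.3, 45.8, -10], "rot": [0, 0, 15.2]},
  {"offset": [-1.3, 45.8, -10], "rot": [0, 0, 15.2]},
  {"offset": [-1.3, 45.8, -10], "rot": [0, 0, 15.2]},
], hand=1)

```text
time: 10.05
position: [0.5617, 0.1485, 0.164]
tool_rot: [0.674, 0.739, 0.001, 0.001]
ft_force: [0.1, 0.5, 0.6]
grip_width: 0.0871
grip_force: 0.0
```

```bash
python3 -c "
from look import *
look('s2',['lever_toe','lever_pivot'],'side')
look('t2',['lever_toe','cradle_seat'],'top')
look('w3',['blank','spare_blank'])
im=cv2.imread('pics/w3.png');im2=cv2.imread('pics/t2.png');im3=cv2.imread('pics/s2.png')
a=np.vstack([im2[100:292],im3[120:312]]);cv2.imwrite('pics/v2.png',np.hstack([cv2.resize(im,(400,300)),cv2.resize(a[:, 130:400],(400,569))[:300]]) if 0 else np.vstack([np.hstack([cv2.resize(im,(400,300)),cv2.resize(im2[100:250,150:350],(400,300))]),np.hstack([cv2.resize(im3[130:280,200:400],(400,300)),cv2.resize(im2[100:250,250:450],(400,300))])]))"
```

```text
10.05 [0.5617 0.1485 0.164 ] yaw 5.23 [0.1 0.5 0.6] 0.08705483740334334
campos [ 0.46  -1.136  0.598]
lever_toe [ 0.5712 -0.3144  0.2572] 0.58 [280. 172.]
lever_pivot [ 0.5801 -0.2668  0.1182] 0.85 [279. 215.]
lever_pivot [ 0.3754 -0.267  -0.0047] 0.25 [202. 257.]
10.2 [0.5621 0.1464 0.1645] yaw 5.0 [ 0.3  0.  -0.8] 0.08696154111424183
campos [ 0.397 -0.038  1.08 ]
lever_toe [ 0.573  -0.3105  0.2576] 0.55 [377. 159.]
cradle_seat [ 0.5947 -0.1907  0.0128] 0.63 [310. 169.]
10.35 [0.5616 0.1462 0.1642] yaw 4.97 [-0.1 -0.9  0.4] 0.08689363955535662
campos [0.556 0.212 0.304]
blank [0.5606 0.1441 0.0083] 0.97 [256. 184.]
blank [0.4707 0.2328 0.0018] 0.88 [168.  82.]
```

View pics/v2.png

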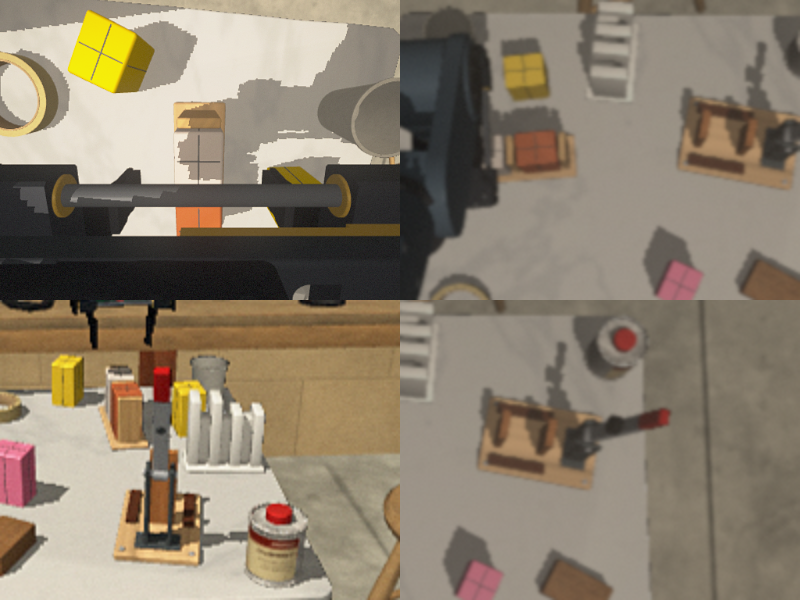

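The lever is leaning back and staying there. The white blank (panel 1, at about (203,165)) lies between the open fingers, so I descend and grasp.

Call:
apply_moves([
  {"offset": [-0.1, 0, -4], "rot": [0, 0, 0]},
  {"offset": [-0.1, 0, -7.5], "rot": [0, 0, 0]},
  {"offset": [-0.1, 0, -9.4], "rot": [0, 0, 0]},
  {"offset": [-0.1, 0, -9.4], "rot": [0, 0, 0]},
])

```text
time: 10.9
position: [0.5578, 0.147, 0.0668]
tool_rot: [0.675, 0.738, -0.002, -0.002]
ft_force: [-0.4, -1.1, -1.3]
grip_width: 0.087
grip_force: 0.0
```

Call:
apply_moves([
  {"offset": [0, 0, 0], "rot": [0, 0, 0]},
  {"offset": [0, 0, 0], "rot": [0, 0, 0]},
  {"offset": [0, 0, 0], "rot": [0, 0, 0]},
  {"offset": [0, 0, 0], "rot": [0, 0, 0]},
  {"offset": [0, 0, 0], "rot": [0, 0, 0]},
  {"offset": [0, 0, 0], "rot": [0, 0, 0]},
  {"offset": [0, 0, 0], "rot": [0, 0, 0]},
  {"offset": [0, 0, 0], "rot": [0, 0, 0]},
  {"offset": [0, 0, 0], "rot": [0, 0, 0]},
], hand=0, newtons=20)

```text
time: 11.8
position: [0.5598, 0.1475, 0.0699]
tool_rot: [0.675, 0.738, -0.0, -0.0]
ft_force: [-1.8, 0.6, 4.7]
grip_width: 0.0461
grip_force: 20.0
```

Call:
apply_moves([
  {"offset": [0, 0, 2], "rot": [0, 0, 0]},
  {"offset": [0, 0, 5], "rot": [0, 0, 0]},
  {"offset": [0, 0, 9], "rot": [0, 0, 0]},
  {"offset": [0, 0, 12], "rot": [0, 0, 0]},
  {"offset": [0, 0, 12], "rot": [0, 0, 0]},
  {"offset": [-2, -4, 12], "rot": [0, 0, 8]},
  {"offset": [-4, -8, 12], "rot": [0, 0, 16]},
  {"offset": [-6, -11, 12], "rot": [0, 0, 24]},
  {"offset": [-8, -14, 12], "rot": [0, 0, 32]},
  {"offset": [-9, -16, 12], "rot": [0, 0, 40]},
  {"offset": [-10, -18, 12], "rot": [0, 0, 48]},
  {"offset": [-10.5, -18.8, 11], "rot": [0, 0, 56]},
  {"offset": [-10.5, -18.8, 9], "rot": [0, 0, 64]},
  {"offset": [-10.5, -18.8, 7], "rot": [0, 0, 72]},
  {"offset": [-10.5, -18.8, 5], "rot": [0, 0, 74.8]},
  {"offset": [-10.5, -18.8, 3], "rot": [0, 0, 74.8]},
  {"offset": [-10.5, -18.8, 1], "rot": [0, 0, 74.8]},
  {"offset": [-10.5, -18.8, 0], "rot": [0, 0, 74.8]},
  {"offset": [-10.5, -18.8, -0.3], "rot": [0, 0, 74.8]},
  {"offset": [-10.5, -18.8, -0.3], "rot": [0, 0, 74.8]},
])

```text
time: 13.8
position: [0.4546, -0.0404, 0.066]
tool_rot: [0.088, 0.996, 0.0, -0.001]
ft_force: [1.0, -0.2, -1.9]
grip_width: 0.0459
grip_force: 20.0
```

```bash
python3 -c "
from look import *
look('s3',['blank','spare_blank'],'side',4)"
```

```text
13.8 [ 0.4546 -0.0404  0.066 ] yaw 79.88 [ 1.  -0.2 -1.9] 0.04593875302562169
campos [ 0.46  -1.136  0.598]
blank [ 0.4517 -0.0419  0.0025] 0.64 [230. 214.]
blank [ 0.3841 -0.1181 -0.0025] 0.64 [208. 228.]
blank [ 0.5795 -0.2678  0.1185] 0.61 [279. 215.]
blank [ 0.676   0.0937 -0.    ] 0.52 [293. 195.]
spare_blank [0.566  0.0764 0.0134] 0.59 [263. 194.]
```

Call:
apply_moves([
  {"offset": [0, 0, -0.2], "rot": [0, 0, 0]},
  {"offset": [0, 0, -0.4], "rot": [0, 0, 0]},
  {"offset": [0, 0, -0.5], "rot": [0, 0, 0]},
  {"offset": [0, 0, -0.5], "rot": [0, 0, 0]},
  {"offset": [0, 0, -0.5], "rot": [0, 0, 0]},
])

```text
time: 14.45
position: [0.4551, -0.0406, 0.0619]
tool_rot: [0.088, 0.996, -0.0, 0.0]
ft_force: [-0.4, 1.2, 3.1]
grip_width: 0.0461
grip_force: 20.0
```

Call:
apply_moves([
  {"offset": [0, 0, 0], "rot": [0, 0, 0]},
  {"offset": [0, 0, 0], "rot": [0, 0, 0]},
  {"offset": [0, 0, 0], "rot": [0, 0, 0]},
  {"offset": [0, 0, 4], "rot": [0, 0, 0]},
  {"offset": [0, 0, 8], "rot": [0, 0, 0]},
  {"offset": [0, 0, 8], "rot": [0, 0, -8]},
  {"offset": [0, 0, 8], "rot": [0, 0, -16]},
  {"offset": [0, 0, 8], "rot": [0, 0, -24]},
  {"offset": [0, 0, 8], "rot": [0, 0, -32]},
  {"offset": [0, 0, 8], "rot": [0, 0, -40]},
  {"offset": [0, 0, 8], "rot": [0, 0, -48]},
  {"offset": [0, 0, 8], "rot": [0, 0, -56]},
  {"offset": [0, 0, 8], "rot": [0, 0, -64]},
  {"offset": [0, 0, 8], "rot": [0, 0, -72]},
  {"offset": [0, 0, 8], "rot": [0, 0, -80]},
  {"offset": [0, 0, 8], "rot": [0, 0, -88]},
  {"offset": [0, 0, 8], "rot": [0, 0, -90]},
  {"offset": [0, 0, 8], "rot": [0, 0, -90]},
], hand=1)

```text
time: 16.25
position: [0.4547, -0.0404, 0.1414]
tool_rot: [0.767, 0.642, -0.0, -0.0]
ft_force: [0.4, 0.4, 0.0]
grip_width: 0.0873
grip_force: 0.0
```

```bash
python3 -c "
from look import *
look('s4',['blank'],'side',3)
look('t4',['blank','cradle_seat'],'top',3)"
```

```text
16.25 [ 0.4547 -0.0404  0.1414] yaw -10.1 [0.4 0.4 0. ] 0.08725614751901964
campos [ 0.46  -1.136  0.598]
blank [ 0.3816 -0.1201 -0.0023] 0.93 [207. 228.]
blank [ 4.517e-01 -3.940e-02  3.000e-04] 0.74 [230. 214.]
blank [0.4689 0.2354 0.0032] 0.69 [234. 179.]
16.35 [ 0.4548 -0.0405  0.1415] yaw -10.06 [-0.  -0.2 -0.4] 0.08703330316606997
campos [ 0.397 -0.038  1.08 ]
blank [0.4716 0.2329 0.0044] 0.97 [165. 210.]
blank [ 0.6746  0.0941 -0.0033] 0.81 [214. 143.]
blank [ 0.3785 -0.1227  0.0019] 0.78 [287. 242.]
```

Blank still standing under the gripper; descend and regrasp.

Call:
apply_moves([
  {"offset": [0, 0, -4], "rot": [0, 0, 0]},
  {"offset": [0, 0, -7.5], "rot": [0, 0, 0]},
  {"offset": [0, 0, -7.9], "rot": [0, 0, 0]},
  {"offset": [0, 0, -7.9], "rot": [0, 0, 0]},
  {"offset": [0, 0, -7.9], "rot": [0, 0, 0]},
])

```text
time: 17.0
position: [0.4556, -0.0407, 0.0635]
tool_rot: [0.767, 0.642, 0.0, 0.001]
ft_force: [-0.0, -0.9, -0.4]
grip_width: 0.0866
grip_force: 0.0
```

Call:
apply_moves([
  {"offset": [0, 0, 0], "rot": [0, 0, 0]},
  {"offset": [0, 0, 0], "rot": [0, 0, 0]},
  {"offset": [0, 0, 0], "rot": [0, 0, 0]},
  {"offset": [0, 0, 0], "rot": [0, 0, 0]},
  {"offset": [0, 0, 0], "rot": [0, 0, 0]},
  {"offset": [0, 0, 0], "rot": [0, 0, 0]},
  {"offset": [0, 0, 0], "rot": [0, 0, 0]},
  {"offset": [0, 0, 0], "rot": [0, 0, 0]},
], hand=0, newtons=20)

```text
time: 17.8
position: [0.4554, -0.0406, 0.0629]
tool_rot: [0.767, 0.642, 0.0, 0.0]
ft_force: [0.6, -0.2, 5.2]
grip_width: 0.0556
grip_force: 20.0
```

Call:
apply_moves([
  {"offset": [0, 0, 4], "rot": [0, 0, 0]},
  {"offset": [0, 0, 8], "rot": [0, 0, 0]},
  {"offset": [0, 0, 12], "rot": [0, 0, 0]},
  {"offset": [3, -3, 15], "rot": [0, 0, 0]},
  {"offset": [6, -6, 18], "rot": [0, 0, 0]},
  {"offset": [9, -9, 21], "rot": [0, 0, 0]},
  {"offset": [12, -11, 24], "rot": [0, 0, 0]},
  {"offset": [14.5, -12.4, 25.7], "rot": [0, 0, 0]},
  {"offset": [14.5, -12.4, 25.7], "rot": [0, 0, 0]},
  {"offset": [14.5, -12.4, 25.7], "rot": [0, 0, 0]},
])

```text
time: 18.8
position: [0.599, -0.1643, 0.3181]
tool_rot: [0.767, 0.642, -0.001, -0.002]
ft_force: [0.4, -0.2, -2.8]
grip_width: 0.0556
grip_force: 20.0
```

```bash
python3 -c "
from look import *
look('w5',['cradle_seat','cradle','lever_pivot'])
look('t5',['cradle_seat','cradle'],'top')
look('s5',['cradle_seat','cradle'],'side')
im=cv2.imread('pics/w5.png');a=cv2.resize(im,(512,384));b=cv2.resize(im[90:220,190:320],(520,520),interpolation=2)
o=np.zeros((520,800,3),'u1');o[:210,:280]=cv2.resize(im,(280,210));o[:,280:]=b;cv2.imwrite('pics/v5.png',o)"
```

```text
18.8 [ 0.599  -0.1643  0.3181] yaw -10.13 [ 0.4 -0.2 -2.8] 0.055550692960154024
campos [ 0.612 -0.1    0.458]
cradle_seat [ 0.5939 -0.1866  0.0126] 0.9 [257. 176.]
cradle_seat [ 0.5931 -0.1867  0.0008] 0.49 [257. 174.]
cradle [ 0.593  -0.1877  0.0018] 0.88 [257. 175.]
19.0 [ 0.5982 -0.1633  0.3179] yaw -10.08 [ 0.2  0.  -1.7] 0.05591695702479324
campos [ 0.397 -0.038  1.08 ]
cradle [ 0.3727 -0.2643  0.0038] 0.49 [335. 245.]
19.15 [ 0.5992 -0.1638  0.319 ] yaw -10.09 [-0.5 -0.1 -0.8] 0.05588902265429006
campos [ 0.46  -1.136  0.598]
cradle_seat [ 0.5942 -0.1885  0.013 ] 0.9 [280. 234.]
cradle [ 0.5971 -0.1857  0.0025] 0.87 [281. 237.]
```

View pics/v5.png

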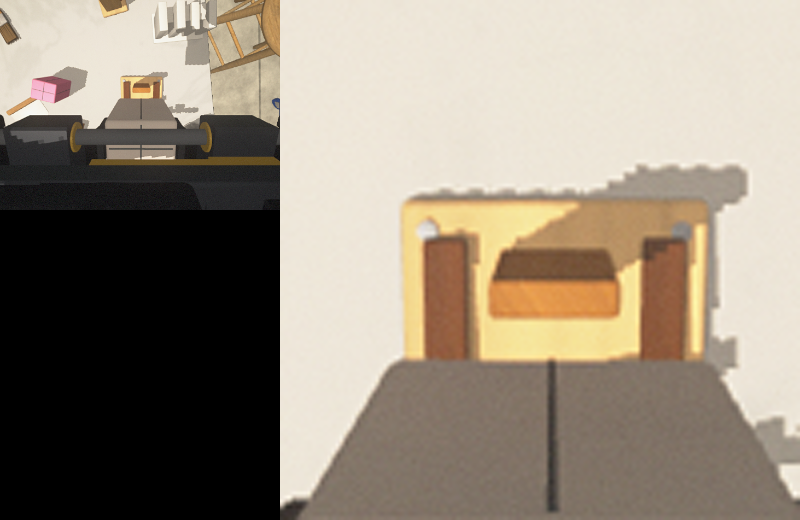

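Run:
```python
import numpy as np
c=np.load('pics/w5.npz')
def bp(x,y,z):
    u,v=(x-280)/4+190-.5+.125,y/4+90-.5+.125
    d=c['R'].T@np.linalg.solve(c['K'],[u,v,1]);o=-c['R'].T@c['t'];X=o+d*(z-o[2])/d[2]
    a=np.radians(-10.1);return np.round([X[0]*np.cos(a)+X[1]*np.sin(a),-X[0]*np.sin(a)+X[1]*np.cos(a)],4)
print('inner',bp(490,318,.092),bp(619,318,.092),'outer',bp(490,280,.092),bp(619,280,.092))
print('lip in',bp(467,300,.02),bp(641,300,.02),'lip outer',bp(424,300,.02),bp(687,300,.02),'lip far end',bp(440,237,.02),bp(660,237,.02))
print('board',bp(404,300,.012),bp(709,300,.012),'far',bp(420,198,.012),bp(690,198,.012))
a=np.radians(-10.1)
for X in [(.596,-.188),(.5939,-.1866),(.5942,-.1885)]:print(X,X[0]*np.cos(a)+X[1]*np.sin(a),-X[0]*np.sin(a)+X[1]*np.cos(a))
```

```text
inner [ 0.5995 -0.0557] [ 0.6385 -0.0557] outer [ 0.5996 -0.0441] [ 0.6383 -0.0441]
lip in [ 0.5873 -0.0618] [ 0.65   -0.0618] lip outer [ 0.5718 -0.0618] [ 0.6666 -0.0618] lip far end [ 0.5781 -0.0392] [ 0.6564 -0.0392]
board [ 0.5636 -0.0631] [ 0.6755 -0.0631] far [ 0.5704 -0.0261] [ 0.6676 -0.0261]
(0.596, -0.188) 0.6197328397700577 -0.08056802908436976
(0.5939, -0.1866) 0.6174198696755826 -0.07955799475719871
(0.5942, -0.1885) 0.6180484174091498 -0.08137594078132257
```

Call:
apply_moves([
  {"offset": [-0.4, -2.5, 0], "rot": [0, 0, 0]},
  {"offset": [-0.4, -2.5, -4], "rot": [0, 0, 0]},
  {"offset": [-0.4, -2.5, -8], "rot": [0, 0, 0]},
  {"offset": [-0.4, -2.5, -12], "rot": [0, 0, 0]},
  {"offset": [-0.4, -2.5, -14.3], "rot": [0, 0, 0]},
  {"offset": [-0.4, -2.5, -14.3], "rot": [0, 0, 0]},
  {"offset": [-0.4, -2.5, -14.3], "rot": [0, 0, 0]},
  {"offset": [-0.4, -2.5, -14.3], "rot": [0, 0, 0]},
])

```text
time: 20.1
position: [0.5974, -0.1902, 0.1786]
tool_rot: [0.767, 0.642, 0.001, 0.002]
ft_force: [-0.0, 0.6, -1.1]
grip_width: 0.0559
grip_force: 20.0
```

```bash
python3 -c "
from look import *
look('s6',['cradle_seat','blank'],'side')
look('t6',['blank'],'top')
look('s7',[],'side')
look('w6',[])
im=cv2.imread('pics/s7.png');o=np.hstack([cv2.resize(im[150:260,220:340],(400,367),interpolation=2),cv2.resize(cv2.imread('pics/w6.png'),(400,300))[:, :].repeat(1,0) if 0 else cv2.resize(cv2.imread('pics/w6.png')[60:240,130:380],(400,367))]);cv2.imwrite('pics/v6.png',o)"
```

```text
20.1 [ 0.5974 -0.1902  0.1786] yaw -10.11 [-0.   0.6 -1.1] 0.05591398066825428
campos [ 0.46  -1.136  0.598]
cradle_seat [ 0.5973 -0.186   0.0109] 0.97 [281. 234.]
blank [ 0.5972 -0.1945  0.1132] 0.79 [282. 204.]
blank [0.4662 0.2363 0.0016] 0.73 [233. 179.]
20.25 [ 0.5969 -0.1899  0.1785] yaw -10.11 [-0.1 -0.  -2.1] 0.05582882861905277
campos [ 0.397 -0.038  1.08 ]
blank [6.748e-01 9.530e-02 6.000e-04] 0.63 [214. 143.]
blank [5.651e-01 1.116e-01 5.000e-04] 0.6 [208. 179.]
20.35 [ 0.5965 -0.1897  0.1779] yaw -10.11 [ 0.1  0.3 -1.9] 0.05614338306588916
campos [ 0.46  -1.136  0.598]
20.4 [ 0.5963 -0.1896  0.1776] yaw -10.11 [-0.4 -0.  -1.2] 0.05571840153726084
campos [ 0.608 -0.125  0.317]
```

View pics/v6.png

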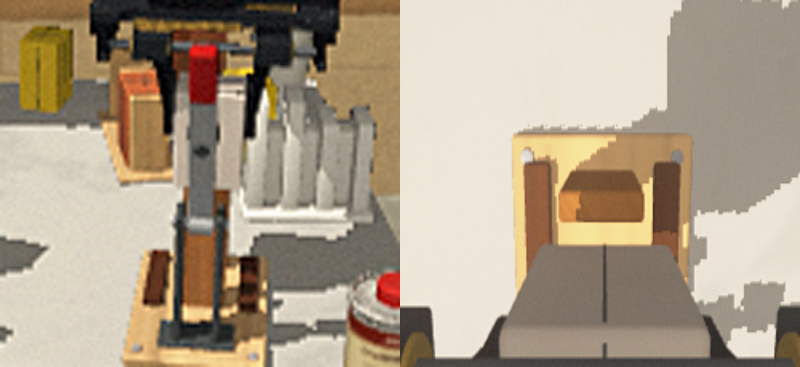

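Call:
apply_moves([
  {"offset": [-0.1, 0, 0], "rot": [0, 0, 0]},
  {"offset": [-0.1, 0, -1.2], "rot": [0, 0, 0]},
  {"offset": [-0.1, 0, -2.2], "rot": [0, 0, 0]},
  {"offset": [-0.1, 0, -3.0], "rot": [0, 0, 0]},
  {"offset": [-0.1, 0, -3.6], "rot": [0, 0, 0]},
  {"offset": [-0.1, 0, -4.0], "rot": [0, 0, 0]},
  {"offset": [-0.1, 0, -4.0], "rot": [0, 0, 0]},
])

```text
time: 21.15
position: [0.5945, -0.1893, 0.1356]
tool_rot: [0.767, 0.642, -0.0, -0.001]
ft_force: [0.3, 0.4, -2.0]
grip_width: 0.0558
grip_force: 20.0
```

Bottom is now ~18 mm inside the cheeks with no side force. Continue down.

Call:
apply_moves([
  {"offset": [0, 0, -1], "rot": [0, 0, 0]},
  {"offset": [0, 0, -2], "rot": [0, 0, 0]},
  {"offset": [0, 0, -3], "rot": [0, 0, 0]},
  {"offset": [0, 0, -4], "rot": [0, 0, 0]},
  {"offset": [0, 0, -4.6], "rot": [0, 0, 0]},
  {"offset": [0, 0, -5.2], "rot": [0, 0, 0]},
  {"offset": [0, 0, -5.5], "rot": [0, 0, 0]},
  {"offset": [0, 0, -5.7], "rot": [0, 0, 0]},
  {"offset": [0, 0, -5.7], "rot": [0, 0, 0]},
  {"offset": [0, 0, -5.7], "rot": [0, 0, 0]},
])

```text
time: 22.15
position: [0.5952, -0.1896, 0.0799]
tool_rot: [0.767, 0.642, 0.0, 0.0]
ft_force: [-0.2, 0.7, -0.4]
grip_width: 0.0559
grip_force: 20.0
```

Call:
apply_moves([
  {"offset": [0, 0, -0.2], "rot": [0, 0, 0]},
  {"offset": [0, 0, -0.4], "rot": [0, 0, 0]},
  {"offset": [0, 0, -0.6], "rot": [0, 0, 0]},
  {"offset": [0, 0, -0.6], "rot": [0, 0, 0]},
  {"offset": [0, 0, -0.6], "rot": [0, 0, 0]},
])

```text
time: 22.65
position: [0.5951, -0.1896, 0.0749]
tool_rot: [0.767, 0.642, 0.0, 0.0]
ft_force: [-2.2, 0.6, 5.5]
grip_width: 0.0557
grip_force: 20.0
```

Call:
apply_moves([
  {"offset": [0, 0, 0], "rot": [0, 0, 0]},
  {"offset": [0, 0, 0], "rot": [0, 0, 0]},
  {"offset": [0, 0, 0], "rot": [0, 0, 0]},
  {"offset": [0, 0, 0], "rot": [0, 0, 0]},
  {"offset": [0, 0, 4], "rot": [0, 0, 0]},
  {"offset": [0, 0, 9], "rot": [0, 0, 0]},
  {"offset": [0, 0, 14], "rot": [0, 0, 0]},
  {"offset": [0, 0, 19], "rot": [0, 0, 0]},
  {"offset": [0, 0, 24], "rot": [0, 0, 0]},
  {"offset": [0, 0, 26], "rot": [0, 0, 0]},
  {"offset": [0, 0, 26], "rot": [0, 0, 0]},
], hand=1)

```text
time: 23.75
position: [0.5967, -0.1904, 0.3383]
tool_rot: [0.767, 0.642, 0.002, 0.004]
ft_force: [0.4, -0.7, 0.1]
grip_width: 0.0869
grip_force: 0.0
```

```bash
python3 -c "
from look import *
look('w8',['blank','cradle_seat','lever_toe'],'wrist',2)
look('s8',['blank','cradle_seat','lever_toe','lever_pivot'],'side',2)
a=cv2.resize(cv2.imread('pics/w8.png')[90:215,190:320],(400,385),interpolation=2);b=cv2.resize(cv2.imread('pics/s8.png')[150:260,220:334],(400,385),interpolation=2)
cv2.imwrite('pics/v8.png',np.hstack([a,b]))"
```

```text
23.75 [ 0.5967 -0.1904  0.3383] yaw -10.11 [ 0.4 -0.7  0.1] 0.0868618425139022
campos [ 0.608 -0.125  0.478]
blank [ 0.5926 -0.1888  0.011 ] 0.95 [253. 157.]
blank [ 0.3797 -0.1225 -0.0025] 0.95 [109. 138.]
23.95 [ 0.5938 -0.189   0.3311] yaw -10.12 [ 0.5 -0.4 -0.7] 0.08710147722181605
campos [ 0.46  -1.136  0.598]
blank [ 0.3827 -0.1187 -0.0016] 0.87 [207. 228.]
blank [0.6763 0.0996 0.0031] 0.82 [293. 193.]
cradle_seat [ 0.5958 -0.1859  0.012 ] 0.91 [280. 234.]
cradle_seat [ 0.3756 -0.2678 -0.0015] 0.5 [202. 256.]
lever_toe [ 0.5723 -0.3107  0.2534] 0.6 [280. 173.]
lever_pivot [ 0.582  -0.2709  0.1198] 0.64 [280. 215.]
```

View pics/v8.png

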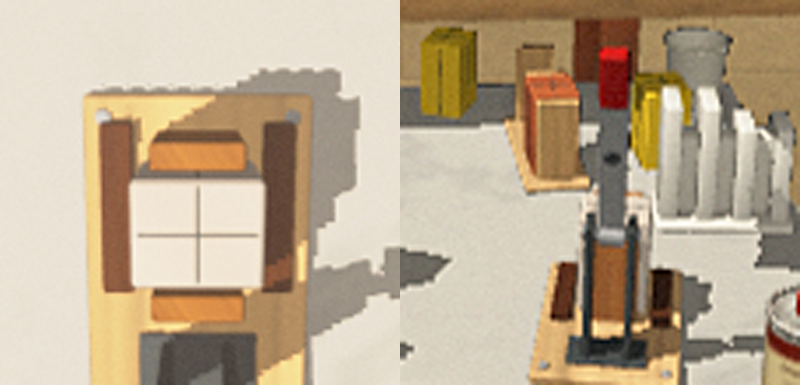

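The white blank is seated, square and centred between cheeks and lips, with its lines crossing at (198,234) in the left crop. The lever is still back. Next I pinch the toe and swing it down.

Call:
apply_moves([
  {"offset": [-0.8, -4.2, 0], "rot": [0, 0, 0]},
  {"offset": [-1.5, -8.4, 0], "rot": [0, 0, 0]},
  {"offset": [-2.2, -12.3, 0], "rot": [0, 0, 0]},
  {"offset": [-2.2, -12.3, 0], "rot": [0, 0, 0]},
  {"offset": [-2.2, -12.3, -3], "rot": [0, 0, 0]},
  {"offset": [-2.2, -12.3, -6], "rot": [0, 0, 0]},
  {"offset": [-2.2, -12.3, -7.3], "rot": [0, 0, 0]},
  {"offset": [-2.2, -12.3, -7.3], "rot": [0, 0, 0]},
], hand=0.6)

```text
time: 25.0
position: [0.5719, -0.3111, 0.2579]
tool_rot: [0.767, 0.642, -0.001, -0.003]
ft_force: [0.2, 0.1, 0.4]
grip_width: 0.0527
grip_force: 0.0
```

Call:
apply_moves([
  {"offset": [0, 0, 0], "rot": [0, 0, 0]},
  {"offset": [0, 0, 0], "rot": [0, 0, 0]},
  {"offset": [0, 0, 0], "rot": [0, 0, 0]},
  {"offset": [0, 0, 0], "rot": [0, 0, 0]},
  {"offset": [0, 0, 0], "rot": [0, 0, 0]},
  {"offset": [0, 0, 0], "rot": [0, 0, 0]},
  {"offset": [0, 0, 0], "rot": [0, 0, 0]},
  {"offset": [0, 0, 0], "rot": [0, 0, 0]},
], hand=0, newtons=12)

```text
time: 25.8
position: [0.5727, -0.3126, 0.2612]
tool_rot: [0.767, 0.642, -0.0, 0.0]
ft_force: [-2.9, 0.7, 6.0]
grip_width: 0.0197
grip_force: 12.0
```

Run:
```python
import numpy as np
from rig import get_obs
o=get_obs();p=o['position'];print(p,o['grip_width'],o['ft_force'])
yv=np.array([.1754,.9845]);piv=np.array([.5815,-.268])  # seat - 0.08*yv
piv=np.array([.595,-.189])-.08*yv
r=np.array([(p[:2]-piv)@yv,p[2]-.003-.116]);R=np.hypot(*r);a0=np.arctan2(r[1],r[0]);print(R,a0)
for a in np.linspace(a0,-.01,21)[1:]:
    d=R*np.array([np.cos(a)-np.cos(a0),np.sin(a)-np.sin(a0)])*100
    print(round(a,2),np.round([d[0]*yv[0],d[0]*yv[1],d[1]],1).tolist())
```

```text
[ 0.57266642 -0.31257589  0.2612465 ] 0.019748182164680533 [-2.92133862  0.74282983  5.96501532]
0.14936988135993615 1.8808720521716442
1.79 [0.2, 1.3, 0.4]
1.69 [0.5, 2.7, 0.6]
1.6 [0.7, 4.1, 0.7]
1.5 [1.0, 5.5, 0.7]
1.41 [1.2, 6.9, 0.5]
1.31 [1.5, 8.2, 0.2]
1.22 [1.7, 9.6, -0.2]
1.12 [1.9, 10.8, -0.8]
1.03 [2.1, 12.1, -1.4]
0.94 [2.4, 13.2, -2.2]
0.84 [2.5, 14.3, -3.1]
0.75 [2.7, 15.3, -4.1]
0.65 [2.9, 16.2, -5.2]
0.56 [3.0, 17.0, -6.3]
0.46 [3.1, 17.6, -7.6]
0.37 [3.2, 18.2, -8.8]
0.27 [3.3, 18.6, -10.2]
0.18 [3.4, 19.0, -11.6]
0.08 [3.4, 19.1, -13.0]
-0.01 [3.4, 19.2, -14.4]
```

Call:
apply_moves([
  {"offset": [0.2, 1.3, 0.4], "rot": [0, 0, 0]},
  {"offset": [0.5, 2.7, 0.6], "rot": [0, 0, 0]},
  {"offset": [0.7, 4.1, 0.7], "rot": [0, 0, 0]},
  {"offset": [1.0, 5.5, 0.7], "rot": [0, 0, 0]},
  {"offset": [1.2, 6.9, 0.5], "rot": [0, 0, 0]},
  {"offset": [1.5, 8.2, 0.2], "rot": [0, 0, 0]},
  {"offset": [1.7, 9.6, -0.2], "rot": [0, 0, 0]},
  {"offset": [1.9, 10.8, -0.8], "rot": [0, 0, 0]},
  {"offset": [2.1, 12.1, -1.4], "rot": [0, 0, 0]},
  {"offset": [2.4, 13.2, -2.2], "rot": [0, 0, 0]},
  {"offset": [2.5, 14.3, -3.1], "rot": [0, 0, 0]},
  {"offset": [2.7, 15.3, -4.1], "rot": [0, 0, 0]},
  {"offset": [2.9, 16.2, -5.2], "rot": [0, 0, 0]},
  {"offset": [3.0, 17.0, -6.3], "rot": [0, 0, 0]},
  {"offset": [3.1, 17.6, -7.6], "rot": [0, 0, 0]},
  {"offset": [3.2, 18.2, -8.8], "rot": [0, 0, 0]},
  {"offset": [3.3, 18.6, -10.2], "rot": [0, 0, 0]},
  {"offset": [3.4, 19.0, -11.6], "rot": [0, 0, 0]},
  {"offset": [3.4, 19.1, -13.0], "rot": [0, 0, 0]},
])

```text
time: 27.7
position: [0.6074, -0.1209, 0.1296]
tool_rot: [0.767, 0.642, 0.001, 0.0]
ft_force: [1.4, -3.2, 1.7]
grip_width: 0.0197
grip_force: 12.0
```

Call:
apply_moves([
  {"offset": [0, 0, -0.8], "rot": [0, 0, 0]},
  {"offset": [0, 0, -1.4], "rot": [0, 0, 0]},
  {"offset": [0, 0, -1.7], "rot": [0, 0, 0]},
  {"offset": [0, 0, -1.7], "rot": [0, 0, 0]},
])

```text
time: 28.1
position: [0.6076, -0.1208, 0.1155]
tool_rot: [0.767, 0.642, 0.001, 0.0]
ft_force: [-1.0, 0.1, 13.1]
grip_width: 0.0199
grip_force: 12.0
```

Call:
apply_moves([
  {"offset": [0, 0, 0], "rot": [0, 0, 0]},
  {"offset": [0, 0, 0], "rot": [0, 0, 0]},
  {"offset": [0, 0, 0], "rot": [0, 0, 0]},
  {"offset": [0, 0, 4], "rot": [0, 0, 0]},
  {"offset": [0, 0, 7], "rot": [0, 0, 0]},
  {"offset": [0, 0, 7], "rot": [0, 0, 0]},
], hand=0.6)

```text
time: 28.7
position: [0.6094, -0.1221, 0.1873]
tool_rot: [0.767, 0.642, 0.002, 0.003]
ft_force: [0.6, -0.4, 0.1]
grip_width: 0.0509
grip_force: 0.0
```

Call:
apply_moves([
  {"offset": [0, 0, 0], "rot": [0, 0, 0]},
  {"offset": [0, 0, 0], "rot": [0, 0, 0]},
  {"offset": [0, 0, 0], "rot": [0, 0, 0]},
  {"offset": [0, 0, 0], "rot": [0, 0, 0]},
  {"offset": [0, 0, 0], "rot": [0, 0, 0]},
  {"offset": [0, 0, 0], "rot": [0, 0, 0]},
  {"offset": [0, 0, 0], "rot": [0, 0, 0]},
  {"offset": [0, 0, 0], "rot": [0, 0, 0]},
  {"offset": [0, 0, 0], "rot": [0, 0, 0]},
  {"offset": [0, 0, -2], "rot": [0, 0, 0]},
  {"offset": [0, 0, -3], "rot": [0, 0, 0]},
  {"offset": [0, 0, -3.7], "rot": [0, 0, 0]},
  {"offset": [0, 0, -3.7], "rot": [0, 0, 0]},
  {"offset": [0, 0, -3.7], "rot": [0, 0, 0]},
], hand=0)

```text
time: 30.1
position: [0.607, -0.1216, 0.1465]
tool_rot: [0.767, 0.642, 0.0, 0.0]
ft_force: [-0.8, -0.4, -0.1]
grip_width: 0.0004
grip_force: 0.0
```

Fingertips at 0.1245, just above the toe top expected at 0.123; press on until contact.

Call:
apply_moves([
  {"offset": [0, 0, -0.2], "rot": [0, 0, 0]},
  {"offset": [0, 0, -0.4], "rot": [0, 0, 0]},
  {"offset": [0, 0, -0.5], "rot": [0, 0, 0]},
  {"offset": [0, 0, -0.5], "rot": [0, 0, 0]},
])

```text
time: 30.5
position: [0.6074, -0.1217, 0.1451]
tool_rot: [0.767, 0.642, 0.0, 0.001]
ft_force: [-4.5, 1.1, 15.5]
grip_width: 0.0003
grip_force: 8.2
```

The toe is against its stop: its top is at 0.123 m, which is angle 0. Retreat and check.

Call:
apply_moves([
  {"offset": [0, 0, 4], "rot": [0, 0, 0]},
  {"offset": [0, 0, 9], "rot": [0, 0, 0]},
  {"offset": [0, 0, 14], "rot": [0, 0, 0]},
  {"offset": [0, 4, 18], "rot": [0, 0, 0]},
  {"offset": [0, 4, 18], "rot": [0, 0, 0]},
  {"offset": [0, 4, 18], "rot": [0, 0, 0]},
])

```text
time: 31.1
position: [0.6072, -0.0807, 0.3232]
tool_rot: [0.766, 0.643, 0.001, 0.001]
ft_force: [0.3, 0.1, -0.6]
grip_width: 0.0006
grip_force: 0.0
```

```bash
python3 -c "
from look import *
look('s9',['lever_toe','lever_pivot','blank','spare_blank'],'side',3)
look('t9',['spare_blank','sanding_block','masking_tape','shellac_tin'],'top',1)
a=cv2.resize(cv2.imread('pics/t9.png')[100:260,150:380],(400,278),interpolation=2);b=cv2.resize(cv2.imread('pics/s9.png')[150:260,220:378],(400,278),interpolation=2)
cv2.imwrite('pics/v9.png',np.hstack([a,b]))"
```

```text
31.1 [ 0.6072 -0.0807  0.3232] yaw -10.0 [ 0.3  0.1 -0.6] 0.0005956590703403213
campos [ 0.46  -1.136  0.598]
lever_toe [ 0.6044 -0.1259  0.1125] 0.56 [282. 193.]
lever_pivot [ 0.5935 -0.1901  0.0108] 0.67 [280. 235.]
lever_pivot [ 0.5802 -0.2687  0.1186] 0.62 [280. 215.]
blank [ 0.3821 -0.1234 -0.0029] 0.86 [207. 229.]
blank [0.4684 0.2362 0.0023] 0.73 [234. 179.]
blank [0.6769 0.0975 0.0012] 0.58 [293. 194.]
spare_blank [0.5638 0.0758 0.0112] 0.49 [262. 195.]
31.35 [ 0.6061 -0.0821  0.3193] yaw -10.17 [-0.6 -0.2 -0.6] 0.0002709673495606028
campos [ 0.397 -0.038  1.08 ]
spare_blank [0.5687 0.0739 0.01  ] 0.5 [220. 177.]
sanding_block [ 0.3704 -0.2648  0.0032] 0.86 [335. 246.]
shellac_tin [ 0.7225 -0.3264 -0.0049] 0.75 [353. 129.]
```

View pics/v9.png

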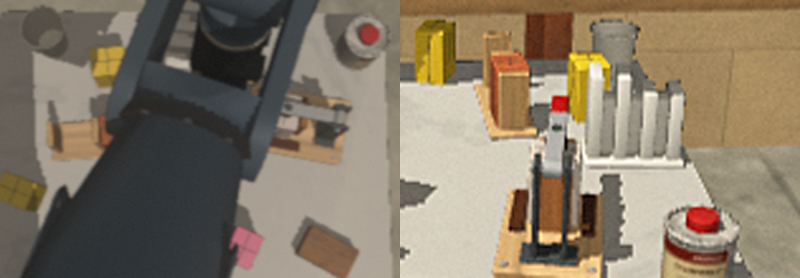

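The side crop shows the lever level over the seated white blank, with its toe at (560,103). The terracotta blank is still in its bay, and the arm is touching nothing.

```bash
python3 -c "
from rig import hand_in
print(hand_in())"
```

```text
the job is handed in; nothing more can be done
None
```

I handed the job in at about 31 s: the white blank is seated in the cradle with the lever pressed fully down over it, and the terracotta blank is still in its bay; `hand_in()` gave no verdict.

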